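Set and lock the depth stop of a mould press

TASK

The clay press stands parked at the depth wanted for the plaster mould on its bed, but its depth rod is still clamped at the last job's height. Swing the red clamp lever open, push the depth rod down by its brass knob until its foot just rests on the mould's rim (gently: the plaster chips if the foot bears on it with more than 10 N), then swing the lever back to lock the rod with the foot still touching. Leave the mould where it sits and the other things on the table alone.

Things in the scene. Friction and masses are not known exactly. Their poses are not given: they have to be found in the camera images.
- press: green bench arbor press, bolted down; origin on the table under the ram's axis, z up. Base plate 190 mm (x), y -120 to +210, 26 mm thick. Column at y +135; head y -39 to +162 at heights 176 to 234 mm, ram top 247 mm; its hand lever (x +46) runs slanting from y -63, height 174 up to y +192, height 280. Only the depth rod (x 0, y -62) and its clamp lever move
- rod_travel (a joint): how far the upright depth rod is pushed down, m, 0 to 0.065; it slides straight through a crosshead (44 mm in x, y -28 to -100 of the press, heights 134 to 164 mm). At 0 its foot is 125 mm and its knob's top 290 mm above the table. Clamp open: it stays where left and takes about 4 N to push down (friction 6 N, weight 2.4 N). Clamp locked: it does not move
- knob_top (a point): centre of the flat top of the brass knob on the depth rod; the knob is 24 mm across and 18 mm high, the steel rod below it is 12 mm square. The top lies 165 mm above the underside of the foot
- stop_rod: the depth rod: 12 mm square steel bar, upright, 165 mm long with its brass knob; on its lower end a round steel foot 18 mm across, 8 mm thick. Origin in the middle of the foot's underside, the face that has to rest on the mould
- lever_angle (a joint): angle of the cam clamp lever, rad: 0 = open, arm along the press's -y; it grows as the lever swings clockwise seen from above, to 1.5 where the arm points along the press's -x; end stop 1.62. Free up to about 0.9, then the cam bites and needs up to 13 N at the ball; the rod is locked from 1.3 on. It stays where it is left
- lever_ball (a point): centre of the red ball (24 mm across) at the end of the clamp lever, 185 mm above the table and 80 mm from the pivot; below it a 10 mm round stem goes down to the arm, which lies 149 mm above the table
- lever_pivot (a point): pivot of the clamp lever, on its vertical axis, 149 mm above the table; 18.5 mm further along the press's -y than the rod
- mould: round pinkish plaster mould on the press bed, 150 mm across, 36 mm thick; origin in the middle of its underside. Its flat rim, 48 to 75 mm from the centre and 36 mm above the origin, lies under the rod's foot; the press die stands in its 20 mm deep cavity. It lies loose between four low lugs; the bed is a screw table, so its height differs from run to run (rim 75 to 85 mm above the table)
- mould_a: spare plaster mould on the table, 124 mm across, 32 mm high, origin in the middle of its underside; bystander
- mould_b: spare plaster mould like mould_a; bystander
- mould_c: spare plaster mould like mould_a; bystander
- bottle: clear water bottle with a red cap, 64 mm across, 200 mm tall, origin in the middle of its underside; bystander
- brush: flat brush, 200 mm long, lying; origin under its middle; bystander
- bowl: blue bowl, 110 mm across, 50 mm high, origin in the middle of its underside; bystander
- spare_die: spare beech die, 80 mm disc with a 32 mm stem, 45 mm high, origin in the middle of its underside; bystander
There are look-alikes about, which are no part of the job. Leave any purple look-alike of the mould alone.

How it is judged:
By the outcome, as a careful person would: the job done as asked, in the order asked, and still so for the second after the job is handed in, with the robot touching nothing.
It also fails if it takes over 72 s, if anything falls off the work surface, if the arm or the gripper's body presses on something with over 40 N, if the wrist force passes 120 N, or if a joint passes its speed limit or range.

ROBOT

A 6-joint arm with a two-finger parallel gripper is mounted at the origin on the work surface. World frame = base frame: x ahead of the robot, y to its left, z up, the work surface at z = 0. Lengths are in m, angles in rad, forces in N, time in s.
With the tool pointing down it reaches from about 0.375 to 0.925 m from the base axis. Payload 5.7 kg.
Tool frame: the origin (TCP) lies midway between the tips of the shut fingers; the grasp point (between the pads) lies 19 mm behind it; z points along the fingers, y is the line along which they close (so a half turn about z gives the same grasp; the last joint's range is limited). The gripper opens to 85 mm and grips with 20 to 120 N. Pads are 22 mm wide; open, the fingers measure 114 mm over their backs; the gripper's body (76 mm by 85 mm) begins 54 mm behind the grasp point. The pads swing forward as they close: fully open they stand 13 mm farther back than shut.
Start: joints at [1.208, 0.359, 1.51, -0, 1.272, -0.115], TCP at [0.147, 0.582, 0.193] pointing down, gripper open.
Joint ranges: [-2.97, 2.97], [-1.01, 2.36], [0.21, 2.38], [-0.96, 4.11], [0.2, 2.71], [-2.98, 2.98]. Speed limits (rad/s): [2.39, 2.39, 3.14, 3.14, 3.14, 3.14].

INTERFACE

Orientations are given as a rotation vector (axis times angle).
In Python, from plant import manip, eyes, job gives the robot as it stands.
- The arm moves only by the tool move_arm, never from a script. Its argument "increments" is a list of rows, each a list of 3 entries, a list of its own where there are three numbers: the closure, from 0 (fully open) to 1 (shut), then the shift along the tool's x, y, z in cm, then the turn, a rotation vector about the tool's x, y, z in rad. A call has 1 to 8 rows; each row shifts and turns the commanded pose from where the row before left it, along the tool's axes as they then stand; what a row does not reach is not made up. A row lasts 1/12 s, in which the tool goes at most 41.7 mm and 7.16 degrees, less where a joint would pass 70% of its speed; a pose out of reach is approached as far as the arm can. A call is refused whole if a number of a shift passes 4.17 or a number of a turn 0.125, either way. A call with a gripper value outside its range is refused whole. The fingers move at their own pace and stop on an object; the grip force is fixed at half the most. Time passes only in rows, so rows that do not move let the fingers close. It gives the time, the measured TCP pose, the force, the opening and the grip force at its end, in the units of the state.
- manip.get_state(): the state, without advancing time (a new reading comes with each control period).
- eyes.get_image(name): name is "side" or "top" or "wrist"; returns the picture (384x512x3 uint8, red, green, blue); there is no depth.
- eyes.get_calibration(name): a dict with "fx", "fy", "cx", "cy" (pixels), "k1" (the pictures are not rectified: a ray, as slopes to the right and down, at radius r is drawn at 1 + k1 r^2 times it, then the intrinsics apply), "rvec" (rotation vector, rad) and "tvec" (3), from world to camera coordinates, as OpenCV has them; the wrist camera has in their place "mount" (4x4, takes a point from camera to tool coordinates, whose origin is the TCP and whose axes are the flange's). Camera axes: x right, y down, z forward; pixel columns grow to the right and rows downward; lengths in m; the calibration is good to about 2 mm. A picture is of the moment at which its call begins: read the wrist's pose just before it. get_calibration takes no time and is no camera call.
- job.sign_off(): hands the job in; it is judged then, once.
The state is a dict: "time_s": time; "joints": joint angles; "qvel": joint speeds; "joint_torque": joint torques, N m; "position": TCP position; "tcp_rot": TCP orientation; "ft_force": force on the tool from outside, world axes, zero at the start; "ft_torque": the same for the moment, N m; "finger_gap": opening from 0.0 (shut) to 1.0 (fully open); "gripper_force": force on a finger pad.
Only numpy, scipy, OpenCV 4.12 (cv2) and the standard library are available. Lean on these libraries where they do the work, as an engineer would, in place of code of your own. Each camera call takes 0.05 s, during which the arm holds its last target. There are 200 camera calls.

## Working session

There is one attempt and no reset: what is moved stays moved. The work goes in short steps, Python scripts to look and compute and a tool call to move; the robot and the scene stay as the last step left them, time stands still between calls to the robot, and variables do not carry over. Pictures are saved under pics/ and viewed, at most 10 in all, crops included, and the job is handed in when it is done.

Besides the shell and the picture viewer there is one more tool, called after "Emit:" as name(argument=value, ...), one argument or row to a line, values as JSON. move_arm: Moves the arm, as the interface text tells. Its arguments: {"type":"object","properties":{"increments":{"type":"array"}},"required":["increments"]}

```bash
mkdir -p pics; ls; python3 - <<'E'
from plant import manip, eyes, job
import cv2, numpy as np
s=manip.get_state(); print({k:np.round(v,3).tolist() for k,v in s.items()})
for n in ("side","top"):
    c=eyes.get_calibration(n); print(n,{k:np.round(v,4).tolist() for k,v in c.items()})
    cv2.imwrite(f"pics/{n}0.png",eyes.get_image(n)[:,:,::-1])
c=eyes.get_calibration("wrist");print(c)
E
```

```text
pics
{'time_s': 0.0, 'joints': [1.208, 0.359, 1.511, -0.0, 1.272, -0.115], 'qvel': [-0.0, -0.0, 0.0, 0.001, -0.001, -0.001], 'joint_torque': [0.003, -52.762, -27.862, 0.0, 0.013, 0.0], 'position': [0.147, 0.581, 0.192], 'tcp_rot': [-0.388, -3.117, 0.003], 'ft_force': [-0.312, 0.334, 0.166], 'ft_torque': [-0.0, 0.007, -0.002], 'gripper_force': 0.0, 'finger_gap': 1.005}
side {'fx': 412.9245, 'fy': 412.9245, 'cx': 261.8573, 'cy': 192.458, 'k1': -0.079, 'rvec': [2.3065, -0.1268, 0.0404], 'tvec': [-0.5708, 0.2071, 1.3283]}
top {'fx': 474.8968, 'fy': 474.8968, 'cx': 243.8856, 'cy': 194.2279, 'k1': -0.0283, 'rvec': [2.1498, -2.1855, 0.14], 'tvec': [0.0158, 0.5734, 1.6106]}
{'fx': 288.3262393319139, 'fy': 288.3262393319139, 'cx': 254.47499769528483, 'cy': 192.17214946751548, 'k1': -0.060167038310967556, 'mount': array([[ 1.07735021e-03, -9.51813636e-01, -3.06675139e-01,
         7.90385369e-02],
       [ 9.99999420e-01,  1.02767281e-03,  3.23458210e-04,
         1.04862278e-03],
       [ 7.28976598e-06, -3.06675310e-01,  9.51814191e-01,
        -1.80942598e-01],
       [ 0.00000000e+00,  0.00000000e+00,  0.00000000e+00,
         1.00000000e+00]])}
```

View pics/side0.png

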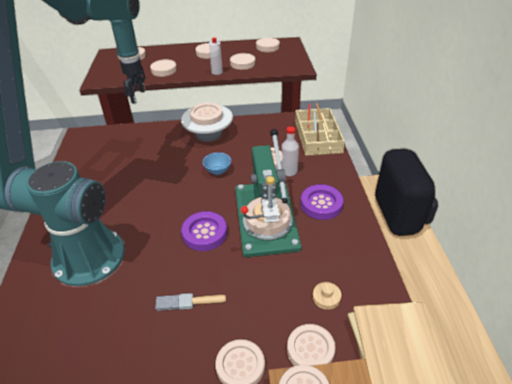

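View pics/top0.png

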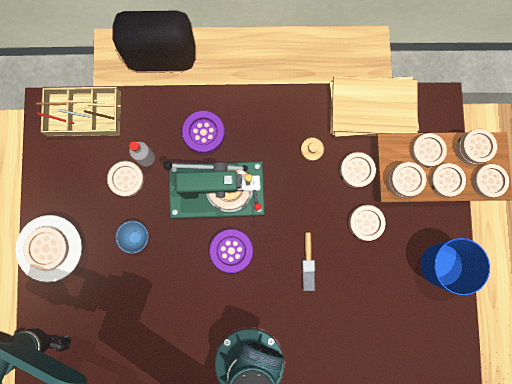

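The side view shows the press at about (267,215), with the knob at (270,181) and the red ball at (245,210). In the top view the knob is at (250,178) and the ball at (257,207). The press's -y points along world -y (image right), and the lever points towards the robot, so it's locked.

```bash
cat > h.py <<'E'
import cv2, numpy as np
from plant import manip, eyes, job
from scipy.spatial.transform import Rotation as R
def cam(n, st=None):
    c=eyes.get_calibration(n)
    if n=="wrist":
        T=np.eye(4);T[:3,:3]=R.from_rotvec(st["tcp_rot"]).as_matrix();T[:3,3]=st["position"]
        return c,T@c["mount"]
    W=np.eye(4);W[:3,:3]=R.from_rotvec(c["rvec"]).as_matrix();W[:3,3]=c["tvec"]
    return c,np.linalg.inv(W)
def ray(ct,uv):
    c,T=ct; d=np.array([(uv[0]-c["cx"])/c["fx"],(uv[1]-c["cy"])/c["fy"]]); s=d.copy()
    for _ in range(10): s=d/(1+c["k1"]*(s@s))
    return T[:3,3],T[:3,:3]@np.array([*s,1])
def onz(ct,uv,z):
    o,d=ray(ct,uv); return o+d*(z-o[2])/d[2]
def proj(ct,p):
    c,T=ct; q=T[:3,:3].T@(np.asarray(p)-T[:3,3]); s=q[:2]/q[2]; s=s*(1+c["k1"]*(s@s))
    return s*[c["fx"],c["fy"]]+[c["cx"],c["cy"]]
def tri(rs):
    A=0;b=0
    for o,d in rs:
        d=d/np.linalg.norm(d);P=np.eye(3)-np.outer(d,d);A=A+P;b=b+P@o
    return np.linalg.solve(A,b)
def blobs(img,lo,hi,box=None,amin=5):
    h=cv2.cvtColor(img,cv2.COLOR_RGB2HSV)
    m=cv2.inRange(h,lo,hi)
    if lo[0]==0 and hi[0]<15: m|=cv2.inRange(h,(172,lo[1],lo[2]),(180,hi[1],hi[2]))
    if box:
        k=np.zeros_like(m);x0,y0,x1,y1=box;k[y0:y1,x0:x1]=1;m=m*k
    n,l,s,c=cv2.connectedComponentsWithStats(m)
    return m,[(np.round(c[i],1).tolist(),s[i].tolist()) for i in range(1,n) if s[i,4]>=amin]
E
python3 - <<'E'
from h import *
I={n:cv2.imread(f"pics/{n}0.png")[:,:,::-1].copy() for n in("side","top")}
C={n:cam(n) for n in I}
bx={"side":(225,140,310,255),"top":(160,150,275,225)}
for n in I:
    print(n,"red",blobs(I[n],(0,150,90),(8,255,255),bx[n])[1])
    print(n,"brass",blobs(I[n],(18,110,80),(34,255,255),bx[n])[1])
m,b=blobs(I["top"],(60,90,20),(90,255,255),(160,150,275,225),30); print(b)
cnt=np.vstack(cv2.findContours(m,0,2)[0]); r=cv2.minAreaRect(cnt); p=cv2.boxPoints(r)
print(r,[onz(C["top"],q,.026).round(4).tolist() for q in p])
m,b=blobs(I["side"],(60,90,20),(90,255,255),bx["side"],30); print(b)
big=np.hstack([cv2.resize(I["side"][140:255,220:310],None,fx=4.4,fy=5,interpolation=cv2.INTER_CUBIC),cv2.resize(I["top"][155:225,205:270],(395,575),interpolation=cv2.INTER_CUBIC)])
cv2.imwrite("pics/crop0.png",big[:,:,::-1])
E
```

```text
side red [([243.8, 209.4], [241, 206, 7, 8, 41])]
side brass [([269.8, 180.0], [266, 177, 8, 7, 48])]
top red [([257.0, 206.1], [254, 203, 7, 7, 36])]
top brass [([248.2, 177.3], [245, 174, 7, 8, 45])]
[([254.6, 172.4], [237, 162, 27, 36, 174]), ([196.9, 192.9], [169, 169, 75, 49, 1684]), ([256.0, 207.0], [244, 194, 20, 22, 97])]
((215.95680236816406, 189.51905822753906), (53.107662200927734, 93.71424865722656), 87.99044799804688) [[0.6829, 0.2693, 0.026], [0.6896, -0.0587, 0.026], [0.503, -0.0611, 0.026], [0.4969, 0.2626, 0.026]]
[([263.3, 208.8], [236, 146, 65, 109, 2041])]
```

View pics/crop0.png

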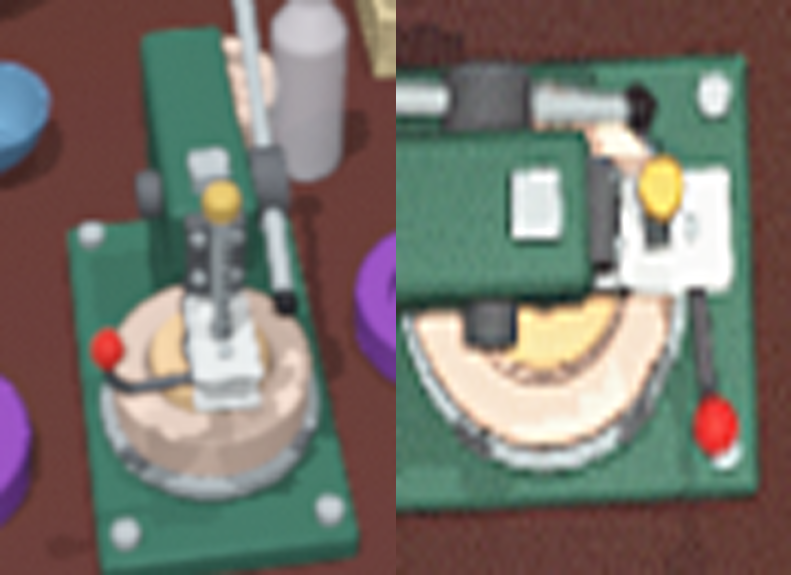

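The crop confirms the lever arm points along the press's -x (locked), with the ball on an upturned stem and the rod clear in front of the head. Now I'll triangulate.

```bash
python3 - <<'E'
from h import *
C={n:cam(n) for n in("side","top")}
for nm,s,t,z in (("ball",(243.8,209.4),(257.0,206.1),.185),("knob",(269.8,180.),(248.2,177.3),.281)):
    rs=[ray(C["side"],s),ray(C["top"],t)]; p=tri(rs)
    print(nm,p.round(4),"reproj",(proj(C["side"],p)-s).round(1),(proj(C["top"],p)-t).round(1),"planes",onz(C["top"],t,z).round(4),onz(C["side"],s,z).round(4))
E
```

```text
ball [ 0.5185 -0.0318  0.186 ] reproj [-0.2  0. ] [-0.  -0.2] planes [ 0.5179 -0.0319  0.185 ] [ 0.5193 -0.0307  0.185 ]
knob [ 0.5982 -0.004   0.2681] reproj [-0.5  0.1] [-0.  -0.5] planes [ 0.5948 -0.0037  0.281 ] [ 0.5978 -0.0187  0.281 ]
```

Emit:
move_arm(
  increments=[
    [0, [0, 0, -4], [0, 0, -0.125]],
    [0, [0, 0, -4], [0, 0, -0.125]],
    [0, [-2.0, -3.4, 0], [0, 0, 0]],
    [0, [-2.0, -3.4, 0], [0, 0, 0]],
    [0, [-2.0, -3.4, 0], [0, 0, 0]],
    [0, [-2.0, -3.4, 0], [0, 0, 0]],
    [0, [-2.0, -3.4, 0], [0, 0, 0]],
    [0, [-2.0, -3.4, 0], [0, 0, 0]],
  ],
)

```text
time_s: 0.77
position: [0.2678, 0.376, 0.2723]
tcp_rot: [0.005, -3.141, 0.001]
ft_force: [0.3, -0.5, -0.3]
finger_gap: 1.004
gripper_force: 0.0
```

Emit:
move_arm(
  increments=[
    [0.3, [-2.0, -3.4, 0], [0, 0, 0]],
    [0.3, [-2.0, -3.4, 0], [0, 0, 0]],
    [0.3, [-2.0, -3.4, 0], [0, 0, 0]],
    [0.3, [-2.0, -3.4, 0], [0, 0, 0]],
    [0.3, [-2.0, -3.4, 0], [0, 0, 0]],
    [0.3, [-2.0, -3.4, 0], [0, 0, 0]],
    [0.3, [-2.0, -3.4, 0], [0, 0, 0]],
    [0.3, [-2.0, -3.4, 0], [0, 0, 0]],
  ],
)

```text
time_s: 1.43
position: [0.4284, 0.1044, 0.2725]
tcp_rot: [0.003, -3.141, -0.0]
ft_force: [0.3, 1.3, -0.4]
finger_gap: 0.7
gripper_force: 0.0
```

Emit:
move_arm(
  increments=[
    [0.4, [-2.2, -3.4, 0], [0, 0, 0]],
    [0.4, [-2.2, -3.4, 0], [0, 0, 0]],
    [0.4, [-2.2, -3.4, 0], [0, 0, 0]],
    [0.4, [-2.2, -3.4, 0], [0, 0, 0]],
    [0.4, [0, 0, 0], [0, 0, 0]],
    [0.4, [0, 0, 0], [0, 0, 0]],
  ],
)

```text
time_s: 1.93
position: [0.517, -0.0313, 0.2718]
tcp_rot: [-0.002, -3.14, -0.0]
ft_force: [0.2, -0.0, -0.1]
finger_gap: 0.601
gripper_force: 0.0
```

```bash
python3 - <<'E'
from h import *
s=manip.get_state(); I=eyes.get_image("wrist"); C=cam("wrist",s)
cv2.imwrite("pics/w1.png",I[:,:,::-1])
print(np.round(s["position"],4),np.round(s["tcp_rot"],3),np.round(s["joints"],3))
b=blobs(I,(0,150,90),(8,255,255),None,60)[1];print(b)
for c,_ in b: print(onz(C,c,.185).round(4))
b=blobs(I,(18,110,80),(34,255,255),None,60)[1];print(b)
for c,_ in b: print(onz(C,c,.268).round(4))
E
```

```text
[ 0.517  -0.0313  0.2718] [-2.00e-03 -3.14e+00 -0.00e+00] [-0.194  0.174  1.569 -0.     1.399 -1.763]
[([153.2, 141.3], [0, 0, 363, 340, 59223]), ([372.5, 16.4], [343, 0, 47, 57, 925]), ([469.9, 150.4], [417, 84, 95, 137, 6925]), ([255.3, 186.3], [244, 175, 24, 24, 466]), ([297.1, 275.6], [291, 266, 14, 20, 143]), ([466.1, 310.5], [430, 304, 61, 17, 587]), ([471.4, 337.0], [455, 328, 28, 21, 214]), ([144.5, 354.4], [129, 336, 28, 34, 657]), ([366.6, 358.1], [352, 343, 36, 27, 622])]
[ 0.4746 -0.1245  0.185 ]
[0.3693 0.0691 0.185 ]
[0.4821 0.1782 0.185 ]
[ 0.5185 -0.0293  0.185 ]
[0.6194 0.016  0.185 ]
[0.6721 0.2212 0.185 ]
[0.7139 0.2399 0.185 ]
[ 0.7348 -0.166   0.185 ]
[0.7412 0.1093 0.185 ]
[([132.3, 69.2], [128, 34, 8, 69, 170]), ([329.7, 197.7], [316, 192, 30, 12, 178]), ([49.6, 297.1], [16, 290, 76, 15, 487]), ([291.1, 312.2], [276, 296, 31, 34, 806]), ([498.4, 319.1], [489, 312, 23, 13, 123]), ([29.8, 319.8], [0, 316, 61, 11, 139]), ([494.4, 348.1], [478, 334, 33, 35, 615]), ([507.4, 365.5], [501, 354, 11, 24, 171])]
[ 0.4197 -0.1039  0.268 ]
[0.5018 0.0211 0.268 ]
[ 0.586  -0.1941  0.268 ]
[ 0.5971 -0.0013  0.268 ]
[0.6106 0.1761 0.268 ]
[ 0.61   -0.2183  0.268 ]
[0.6433 0.1829 0.268 ]
[0.6666 0.2042 0.268 ]
```

View pics/w1.png

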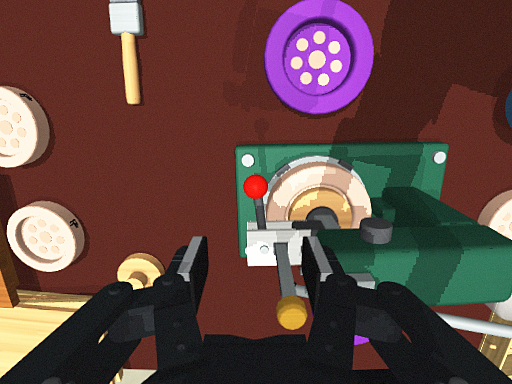

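The wrist view shows the ball at (255,186), which lies between the fingers in y, and the knob at (291,312). Both agree with the triangulation within 3 mm. Next I lower the tool to cage the ball, and work out the swing.

Emit:
move_arm(
  increments=[
    [0.4, [-0.1, 0.1, 3.5], [0, 0, 0]],
    [0.4, [0, 0, 3.5], [0, 0, 0]],
    [0.4, [0, 0, 3.4], [0, 0, 0]],
    [0.65, [0, 0, 0], [0, 0, 0]],
    [0.65, [0, 0, 0], [0, 0, 0]],
    [0.65, [0, 0, 0], [0, 0, 0]],
  ],
)

```text
time_s: 2.48
position: [0.5181, -0.0278, 0.1702]
tcp_rot: [-0.005, 3.14, -0.0]
ft_force: [0.8, -0.2, 0.3]
finger_gap: 0.348
gripper_force: 0.0
```

```bash
cat >> h.py <<'E'
P=np.array([.5974,-.0212])
def swing(th0,th1,n,turn,c):
    "tool-frame rows (cm, rad) along the ball's arc from the present pose"
    s=manip.get_state(); p=np.array(s["position"]); Rm=R.from_rotvec(s["tcp_rot"]); out=[]
    for t in np.linspace(th0,th1,n+1)[1:]:
        q=np.array([*(P+.08*np.array([-np.sin(t-.02),-np.cos(t-.02)])),p[2]])
        out.append([c,(Rm.inv().apply(q-p)*100).round(1).tolist(),[0,0,round(turn/n,3)]])
        p=p+Rm.apply(np.array(out[-1][1])/100); Rm=Rm*R.from_rotvec(out[-1][2])
    print(np.round(s["position"],4),s["finger_gap"]); print(out[:8]);print(out[8:])
E
python3 -c "
from h import *
swing(1.46,0.02,16,-1.0,0.65)"
```

```text
[ 0.5181 -0.0278  0.1702] 0.34793318140175056
[[0.65, [-0.1, -1.1, 0.0], [0, 0, -0.062]], [0.65, [-0.2, -0.7, 0.0], [0, 0, -0.062]], [0.65, [-0.1, -0.7, 0.0], [0, 0, -0.062]], [0.65, [-0.2, -0.7, 0.0], [0, 0, -0.062]], [0.65, [-0.2, -0.7, 0.0], [0, 0, -0.062]], [0.65, [-0.2, -0.7, 0.0], [0, 0, -0.062]], [0.65, [-0.3, -0.6, 0.0], [0, 0, -0.062]], [0.65, [-0.2, -0.7, 0.0], [0, 0, -0.062]]]
[[0.65, [-0.3, -0.7, 0.0], [0, 0, -0.062]], [0.65, [-0.3, -0.6, 0.0], [0, 0, -0.062]], [0.65, [-0.3, -0.7, 0.0], [0, 0, -0.062]], [0.65, [-0.4, -0.6, 0.0], [0, 0, -0.062]], [0.65, [-0.3, -0.7, 0.0], [0, 0, -0.062]], [0.65, [-0.4, -0.6, 0.0], [0, 0, -0.062]], [0.65, [-0.4, -0.6, 0.0], [0, 0, -0.062]], [0.65, [-0.4, -0.6, 0.0], [0, 0, -0.062]]]
```

Emit:
move_arm(
  increments=[
    [0.65, [-0.1, -1.1, 0], [0, 0, -0.06]],
    [0.65, [-0.2, -0.7, 0], [0, 0, -0.06]],
    [0.65, [-0.1, -0.7, 0], [0, 0, -0.06]],
    [0.65, [-0.2, -0.7, 0], [0, 0, -0.06]],
    [0.65, [-0.2, -0.7, 0], [0, 0, -0.06]],
    [0.65, [-0.2, -0.7, 0], [0, 0, -0.06]],
    [0.65, [-0.3, -0.6, 0], [0, 0, -0.06]],
    [0.65, [-0.2, -0.7, 0], [0, 0, -0.06]],
  ],
)

```text
time_s: 3.15
position: [0.5455, -0.0827, 0.1718]
tcp_rot: [-0.754, 3.045, -0.004]
ft_force: [-0.4, -0.2, -0.1]
finger_gap: 0.351
gripper_force: 0.0
```

Emit:
move_arm(
  increments=[
    [0.65, [-0.3, -0.7, 0], [0, 0, -0.06]],
    [0.65, [-0.3, -0.6, 0], [0, 0, -0.06]],
    [0.65, [-0.3, -0.7, 0], [0, 0, -0.06]],
    [0.65, [-0.4, -0.6, 0], [0, 0, -0.06]],
    [0.65, [-0.3, -0.7, 0], [0, 0, -0.06]],
    [0.65, [-0.4, -0.6, 0], [0, 0, -0.06]],
    [0.65, [-0.4, -0.6, 0], [0, 0, -0.06]],
    [0.65, [-0.4, -0.6, 0], [0, 0, -0.06]],
  ],
)

```text
time_s: 3.82
position: [0.5986, -0.1036, 0.172]
tcp_rot: [-1.457, 2.78, -0.005]
ft_force: [-0.5, -0.1, 0.9]
finger_gap: 0.35
gripper_force: 0.0
```

```bash
python3 - <<'E'
from h import *
s=manip.get_state(); I=eyes.get_image("wrist"); C=cam("wrist",s)
cv2.imwrite("pics/w2.png",I[:,:,::-1])
print(np.round(s["position"],4),np.round(s["tcp_rot"],3),np.round(s["joints"],3))
print("predicted ball px",proj(C,[.597,-.101,.185]))
for c,st in blobs(I,(0,170,120),(6,255,255),None,60)[1]: print(c,st,onz(C,c,.185).round(4))
E
```

```text
[ 0.5986 -0.1036  0.172 ] [-1.457  2.78  -0.005] [-0.285  0.385  1.523 -0.     1.228 -2.821]
predicted ball px [257.41060634 229.24761043]
[416.0, 248.1] [397, 230, 39, 37, 1126] [ 0.518  -0.0293  0.185 ]
```

View pics/w2.png

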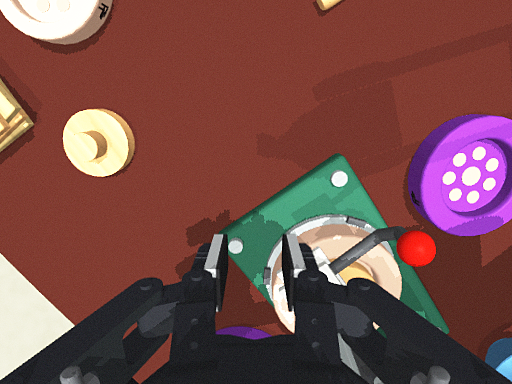

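The lever did not move. The ball is still at pixel (416,248), world (0.518,-0.029), so the half-open pads rode over it because their tips stand further back than I assumed. I'll go back and push with shut fingers from the +y side instead.

Emit:
move_arm(
  increments=[
    [0.65, [0, 0, -4], [0, 0, 0]],
    [1, [0, 0, -4], [0, 0, 0.12]],
    [1, [0, 0, -3], [0, 0, 0.12]],
    [1, [0, 0, 0], [0, 0, 0.12]],
    [1, [0, 0, 0], [0, 0, 0.12]],
    [1, [0, 0, 0], [0, 0, 0.12]],
    [1, [0, 0, 0], [0, 0, 0.12]],
    [1, [0, 0, 0], [0, 0, 0.12]],
  ],
)

```text
time_s: 4.53
position: [0.5971, -0.1031, 0.2815]
tcp_rot: [-0.181, 3.133, -0.002]
ft_force: [0.7, 0.1, 0.2]
finger_gap: -0.003
gripper_force: 0.0
```

Emit:
move_arm(
  increments=[
    [1, [0, 0, 0], [0, 0, 0.12]],
    [1, [2.0, 2.8, 0], [0, 0, 0]],
    [1, [2.0, 2.8, 0], [0, 0, 0]],
    [1, [2.0, 2.8, 0], [0, 0, 0]],
    [1, [2.0, 2.8, 0], [0, 0, 0]],
    [1, [0, 0, 0], [0, 0, 0]],
    [1, [0, 0, 0], [0, 0, 0]],
  ],
)

```text
time_s: 5.12
position: [0.5159, 0.0099, 0.2812]
tcp_rot: [-0.006, 3.138, -0.001]
ft_force: [0.5, -0.5, 1.5]
finger_gap: -0.001
gripper_force: 0.0
```

```bash
python3 - <<'E'
from h import *
s=manip.get_state(); I=eyes.get_image("wrist"); C=cam("wrist",s)
print(np.round(s["position"],4),np.round(s["tcp_rot"],3),s["finger_gap"])
T=np.eye(4);T[:3,:3]=R.from_rotvec(s["tcp_rot"]).as_matrix();T[:3,3]=s["position"]
for p in ([0,0,0],[.011,0,0],[.011,0,-.019]): 
    q=proj(C,(T@[*p,1])[:3]); print("tool pt",p,q.round(0)); cv2.circle(I,tuple(int(v) for v in q),2,(0,255,255),-1)
for c,st in blobs(I,(0,170,120),(6,255,255),(200,100,330,300),60)[1]: print(c,st,onz(C,c,.185).round(4))
cv2.imwrite("pics/w3.png",I[:,:,::-1])
E
```

```text
[0.5159 0.0099 0.2812] [-6.000e-03  3.138e+00 -1.000e-03] -0.0008532870638782529
tool pt [0, 0, 0] [253. 221.]
tool pt [0.011, 0, 0] [253. 206.]
tool pt [0.011, 0, -0.019] [252. 217.]
[213.8, 184.1] [202, 173, 24, 23, 440] [ 0.5185 -0.0297  0.185 ]
```

View pics/w3.png

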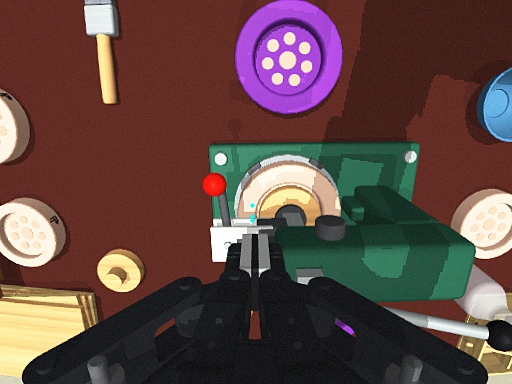

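In this view the shut tips seem to end near row 232, though the TCP projects to row 221. I'll check the tip height against the side camera.

```bash
python3 - <<'E'
from h import *
s=manip.get_state(); p=np.array(s["position"]); o=[]
for n in("side","top"):
    I=eyes.get_image(n); C=cam(n); q=proj(C,p); print(n,q.round(1),"5cm above",proj(C,p+[0,0,.05]).round(1))
    x,y=int(q[0]),int(q[1]); c=cv2.resize(I[y-32:y+24,x-35:x+35],(395,316),interpolation=cv2.INTER_NEAREST)
    k=395/70; u=((q-[x-35,y-32]+.5)*k).astype(int); cv2.drawMarker(c,tuple(u.tolist()),(255,0,255),0,10,1); o.append(c)
cv2.imwrite("pics/st1.png",np.hstack(o)[:,:,::-1])
E
```

```text
side [240.6 176. ] 5cm above [239.8 162.2]
top [244.4 203.7] 5cm above [244.6 202. ]
```

View pics/st1.png

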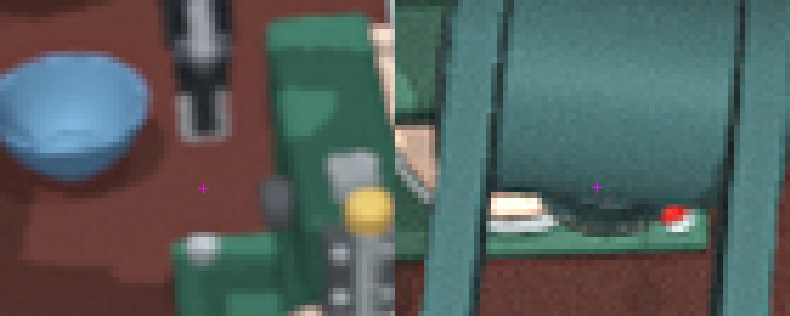

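The side view shows the real fingertips about 9 px (≈32 mm) above the reported TCP, which matches the wrist view and explains the miss. From here on I use tip z = TCP z + 0.032.

```bash
cat >> h.py <<'E'
def push(ths,yaws,off,c=1,offx=.004,start=None):
    "rows: TCP = ball + off*tool_y + offx*tool_x; yaw = angle of tool y from world +y; start = commanded (x,y,yaw)"
    s=manip.get_state(); p=np.array(s["position"])[:2]; ty=R.from_rotvec(s["tcp_rot"]).as_matrix()[:,1]; a=np.arctan2(-ty[0],ty[1])
    print(np.round(s["position"],4),"yaw",a.round(3)); out=[]
    for t,y in zip(ths,yaws):
        X=lambda a:np.array([-np.cos(a),-np.sin(a)]); Y=lambda a:np.array([-np.sin(a),np.cos(a)])
        q=P+.08*np.array([-np.sin(t-.02),-np.cos(t-.02)])+off*Y(y)+offx*X(y)
        d=np.round([(q-p)@X(a)*100,(q-p)@Y(a)*100],1); w=round(-(y-a),2)
        out.append([c,[float(d[0]),float(d[1]),0],[0,0,w]])
        p=p+(d[0]*X(a)+d[1]*Y(a))/100; a-=w
    for i in range(0,len(out),8): print(out[i:i+8])
E
python3 - <<'E'
from h import *
push(np.linspace(1.46,0.0,20),np.linspace(0,1.05,20),.0265)
E
```

```text
[0.5174 0.0079 0.28  ] yaw 0.001
[[1, [0.3, -1.3, 0], [0, 0, np.float64(0.0)]], [1, [0.1, -0.6, 0], [0, 0, np.float64(-0.05)]], [1, [0.0, -0.7, 0], [0, 0, np.float64(-0.06)]], [1, [0.0, -0.6, 0], [0, 0, np.float64(-0.05)]], [1, [0.0, -0.6, 0], [0, 0, np.float64(-0.06)]], [1, [0.0, -0.6, 0], [0, 0, np.float64(-0.05)]], [1, [-0.0, -0.7, 0], [0, 0, np.float64(-0.06)]], [1, [-0.1, -0.6, 0], [0, 0, np.float64(-0.06)]]]
[[1, [0.0, -0.6, 0], [0, 0, np.float64(-0.05)]], [1, [-0.1, -0.6, 0], [0, 0, np.float64(-0.06)]], [1, [-0.0, -0.6, 0], [0, 0, np.float64(-0.05)]], [1, [-0.1, -0.6, 0], [0, 0, np.float64(-0.06)]], [1, [-0.1, -0.6, 0], [0, 0, np.float64(-0.05)]], [1, [-0.1, -0.6, 0], [0, 0, np.float64(-0.06)]], [1, [-0.2, -0.5, 0], [0, 0, np.float64(-0.05)]], [1, [-0.1, -0.6, 0], [0, 0, np.float64(-0.06)]]]
[[1, [-0.1, -0.6, 0], [0, 0, np.float64(-0.05)]], [1, [-0.2, -0.5, 0], [0, 0, np.float64(-0.06)]], [1, [-0.2, -0.6, 0], [0, 0, np.float64(-0.05)]], [1, [-0.1, -0.5, 0], [0, 0, np.float64(-0.06)]]]
```

Emit:
move_arm(
  increments=[
    [1, [0.2, 0, 3.5], [0, 0, 0]],
    [1, [0, 0, 3.5], [0, 0, 0]],
    [1, [0, 0, 3.5], [0, 0, 0]],
    [1, [0, 0, 3.2], [0, 0, 0]],
    [1, [0, 0, 0], [0, 0, 0]],
  ],
)

```text
time_s: 5.68
position: [0.5102, 0.0079, 0.1362]
tcp_rot: [0.001, -3.131, -0.001]
ft_force: [-1.0, 0.1, 0.7]
finger_gap: 0.001
gripper_force: 0.0
```

Emit:
move_arm(
  increments=[
    [1, [-0.3, -1.2, -0.3], [0, 0, 0]],
    [1, [0, -0.6, 0], [0, 0, -0.05]],
    [1, [0.0, -0.7, 0], [0, 0, -0.06]],
    [1, [0.0, -0.6, 0], [0, 0, -0.05]],
  ],
)

```text
time_s: 6.02
position: [0.5205, -0.0238, 0.1475]
tcp_rot: [-0.257, 3.128, -0.0]
ft_force: [-1.8, 2.4, -0.0]
finger_gap: 0.002
gripper_force: 1.2
```

Emit:
move_arm(
  increments=[
    [1, [0.0, -0.6, 0.2], [0, 0, -0.06]],
    [1, [0.0, -0.6, 0], [0, 0, -0.05]],
    [1, [0, -0.7, 0], [0, 0, -0.06]],
    [1, [-0.1, -0.6, 0], [0, 0, -0.06]],
    [1, [0.0, -0.6, 0], [0, 0, -0.05]],
    [1, [-0.1, -0.6, 0], [0, 0, -0.06]],
    [1, [0, -0.6, 0], [0, 0, -0.05]],
    [1, [-0.1, -0.6, 0], [0, 0, -0.06]],
  ],
)

```text
time_s: 6.68
position: [0.5408, -0.0686, 0.1462]
tcp_rot: [-0.947, 2.991, -0.004]
ft_force: [-1.0, 1.0, 2.4]
finger_gap: 0.003
gripper_force: 1.3
```

Emit:
move_arm(
  increments=[
    [1, [-0.1, -0.6, 0], [0, 0, -0.05]],
    [1, [-0.1, -0.6, 0], [0, 0, -0.06]],
    [1, [-0.2, -0.5, 0], [0, 0, -0.05]],
    [1, [-0.1, -0.6, 0], [0, 0, -0.06]],
    [1, [-0.1, -0.6, 0], [0, 0, -0.05]],
    [1, [-0.2, -0.5, 0], [0, 0, -0.06]],
    [1, [-0.2, -0.6, 0], [0, 0, -0.05]],
    [1, [-0.1, -0.5, 0], [0, 0, -0.06]],
  ],
)

```text
time_s: 7.35
position: [0.58, -0.0917, 0.1461]
tcp_rot: [-1.578, 2.713, -0.005]
ft_force: [-1.4, 2.8, 1.9]
finger_gap: -0.003
gripper_force: 1.4
```

```bash
cat >> h.py <<'E'
def look(z=.185):
    s=manip.get_state(); I=eyes.get_image("wrist"); C=cam("wrist",s)
    print("tcp",np.round(s["position"],4),np.round(s["tcp_rot"],3),"F",np.round(s["ft_force"],1),"j6",s["joints"][5])
    for c,st in blobs(I,(0,190,130),(6,255,255),None,60)[1]:
        b=onz(C,c,z); v=b[:2]-P; print("red",c,st[2:],b.round(4),"r",np.hypot(*v).round(4),"theta",(np.arctan2(-v[0],-v[1])+.02).round(3))
    for n in("side","top"):
        I=eyes.get_image(n); print(n,[(c,st[4],onz(cam(n),c,z).round(3).tolist()) for c,st in blobs(I,(0,150,90),(8,255,255),{"side":(225,160,310,255),"top":(230,160,300,240)}[n])[1]])
E
python3 -c "
from h import *
look()"
```

```text
tcp [ 0.58   -0.0917  0.1461] [-1.578  2.713 -0.005] F [-1.4  2.8  1.9] j6 -2.8990260449412406
red [213.6, 249.2] [41, 43, 1217] [ 0.5996 -0.1012  0.185 ] r 0.08 theta -0.007
side [([274.3, 224.7], 41, [0.601, -0.102, 0.185])]
top []
```

The lever is now at about 0 (open), and both cameras agree. Next I lift and move over the knob.

Emit:
move_arm(
  increments=[
    [1, [0, 0.5, 0], [0, 0, 0]],
    [1, [0, 0, -3.5], [0, 0, 0]],
    [1, [0, 0, -3.5], [0, 0, 0]],
    [1, [0, 0, -3.5], [0, 0, 0]],
    [1, [0, 0, -3.5], [0, 0, 0]],
    [1, [-2.9, 0.8, 0], [0, 0, 0]],
    [1, [-2.9, 0.8, 0], [0, 0, 0]],
    [1, [-2.8, 0.8, 0], [0, 0, 0]],
  ],
)

```text
time_s: 8.17
position: [0.5953, -0.0005, 0.2846]
tcp_rot: [-1.572, 2.717, -0.003]
ft_force: [-0.7, 0.2, 0.6]
finger_gap: 0.003
gripper_force: 0.0
```

Emit:
move_arm(
  increments=[
    [1, [0, 0, 0.5], [0, 0, 0]],
    [1, [0, 0, 0.5], [0, 0, 0]],
    [1, [0, 0, 0], [0, 0, 0]],
  ],
)

```text
time_s: 8.42
position: [0.5937, -0.0012, 0.2716]
tcp_rot: [1.576, -2.715, -0.001]
ft_force: [-0.3, -0.5, 1.0]
finger_gap: 0.006
gripper_force: 0.0
```

```bash
python3 - <<'E'
from h import *
s=manip.get_state(); p=np.array(s["position"]); print(p.round(4),np.round(s["ft_force"],1))
W=eyes.get_image("wrist"); C=cam("wrist",s)
for c,st in blobs(W,(18,110,80),(34,255,255),(150,150,400,384),60)[1]: print("w brass",c,st,onz(C,c,.268).round(4))
I=eyes.get_image("side"); C=cam("side")
for q in (p,p+[0,0,.032]): print("side",proj(C,q).round(1))
print(blobs(I,(18,110,80),(34,255,255),(225,140,310,255))[1])
c=cv2.resize(I[140:240,220:320],(500,500),interpolation=cv2.INTER_CUBIC)
o=np.hstack([c,cv2.resize(W[150:384,180:320],(299,500))]); cv2.imwrite("pics/k1.png",o[:,:,::-1])
E
```

```text
[ 0.5937 -0.0012  0.2716] [-0.3 -0.5  1. ]
w brass [248.6, 218.2] [232, 201, 34, 35, 931] [ 0.5968 -0.0022  0.268 ]
side [267.7 178.6]
side [267.6 170. ]
[([270.0, 180.0], [266, 177, 9, 7, 49])]
```

View pics/k1.png

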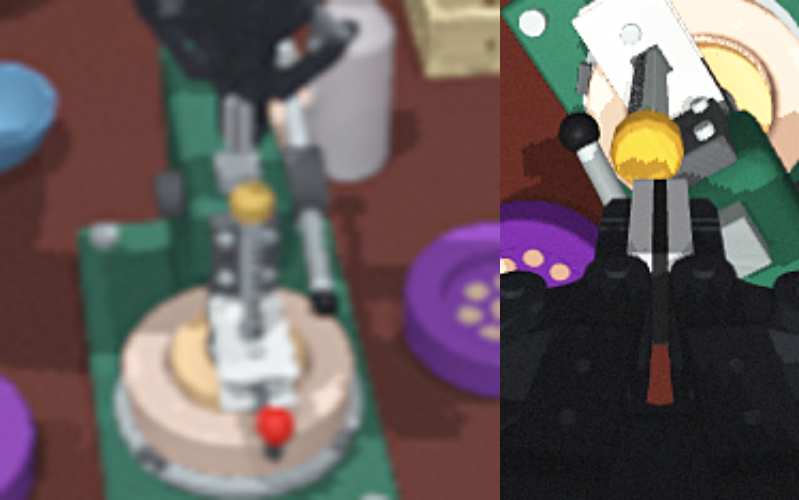

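The lever is open, with the ball in front at (272,425) in the crop. The shut tips stand above the knob, centred to within about 3 mm. Now I come down slowly.

Emit:
move_arm(
  increments=[
    [1, [0, -0.3, 0.8], [0, 0, 0]],
    [1, [0, 0, 0.6], [0, 0, 0]],
    [1, [0, 0, 0.3], [0, 0, 0]],
    [1, [0, 0, 0.2], [0, 0, 0]],
    [1, [0, 0, 0.1], [0, 0, 0]],
  ],
)

```text
time_s: 8.93
position: [0.5971, -0.0026, 0.2519]
tcp_rot: [1.576, -2.716, -0.001]
ft_force: [-0.2, 0.3, 0.7]
finger_gap: 0.003
gripper_force: 0.0
```

Emit:
move_arm(
  increments=[
    [1, [0, 0, 0.2], [0, 0, 0]],
    [1, [0, 0, 0.2], [0, 0, 0]],
    [1, [0, 0, 0.2], [0, 0, 0]],
  ],
)

```text
time_s: 9.18
position: [0.5976, -0.0023, 0.2466]
tcp_rot: [-1.578, 2.717, -0.0]
ft_force: [0.8, -0.6, 0.0]
finger_gap: 0.002
gripper_force: 0.0
```

Emit:
move_arm(
  increments=[
    [1, [0, 0, 0.2], [0, 0, 0]],
    [1, [0, 0, 0.2], [0, 0, 0]],
    [1, [0, 0, 0.2], [0, 0, 0]],
  ],
)

```text
time_s: 9.43
position: [0.5975, -0.0023, 0.2405]
tcp_rot: [1.578, -2.717, 0.0]
ft_force: [-0.3, 0.5, 1.4]
finger_gap: 0.003
gripper_force: 0.0
```

Emit:
move_arm(
  increments=[
    [1, [0, 0, 0.2], [0, 0, 0]],
    [1, [0, 0, 0.2], [0, 0, 0]],
  ],
)

```text
time_s: 9.6
position: [0.5975, -0.0023, 0.2365]
tcp_rot: [1.578, -2.717, 0.0]
ft_force: [-0.7, -0.7, 4.3]
finger_gap: -0.002
gripper_force: 1.9
```

Emit:
move_arm(
  increments=[
    [1, [0, 0, 0.2], [0, 0, 0]],
    [1, [0, 0, 0.2], [0, 0, 0]],
  ],
)

```text
time_s: 9.77
position: [0.5975, -0.0023, 0.2329]
tcp_rot: [-1.577, 2.716, -0.001]
ft_force: [-0.5, -0.0, 4.6]
finger_gap: 0.002
gripper_force: 1.9
```

Emit:
move_arm(
  increments=[
    [1, [0, 0, 0.2], [0, 0, 0]],
    [1, [0, 0, 0.2], [0, 0, 0]],
  ],
)

```text
time_s: 9.93
position: [0.5975, -0.0023, 0.2287]
tcp_rot: [-1.578, 2.717, -0.0]
ft_force: [-1.3, -0.2, 4.2]
finger_gap: -0.003
gripper_force: 1.9
```

Emit:
move_arm(
  increments=[
    [1, [0, 0, 0.2], [0, 0, 0]],
    [1, [0, 0, 0.2], [0, 0, 0]],
    [1, [0, 0, 0.2], [0, 0, 0]],
  ],
)

```text
time_s: 10.18
position: [0.5975, -0.0023, 0.2224]
tcp_rot: [1.578, -2.717, 0.0]
ft_force: [-1.9, 0.0, 3.0]
finger_gap: -0.002
gripper_force: 1.9
```

Emit:
move_arm(
  increments=[
    [1, [0, 0, 0.1], [0, 0, 0]],
    [1, [0, 0, 0.1], [0, 0, 0]],
  ],
)

```text
time_s: 10.35
position: [0.5975, -0.0023, 0.2204]
tcp_rot: [1.578, -2.717, 0.0]
ft_force: [-1.9, 0.7, 3.3]
finger_gap: 0.0
gripper_force: 1.9
```

```bash
python3 - <<'E'
from h import *
# knob height now: side-camera ray against the rod's known xy
I=eyes.get_image("side"); C=cam("side"); b=blobs(I,(18,110,80),(34,255,255),(225,140,310,255))[1]; print(b)
for z in np.arange(.24,.29,.005): print(z.round(3),proj(C,[.597,-.003,z]).round(1))
print(manip.get_state()["position"])
E
```

```text
[([269.6, 185.7], [266, 183, 8, 6, 30])]
0.24 [268.9 187.2]
0.245 [268.9 185.9]
0.25 [268.9 184.6]
0.255 [268.9 183.3]
0.26 [268.9 182. ]
0.265 [268.9 180.7]
0.27 [268.9 179.4]
0.275 [268.9 178.1]
0.28 [268.9 176.7]
0.285 [268.9 175.4]
[ 0.59746334 -0.00231114  0.22031031]
```

Contact was at TCP z≈0.2385, and the rod moves with about 4 N. Before getting near the rim I want the contact stiffness, so I back off and re-touch in 0.1 mm steps.

Emit:
move_arm(
  increments=[
    [1, [0, 0, 0.1], [0, 0, 0]],
    [1, [0, 0, 0.1], [0, 0, 0]],
    [1, [0, 0, -0.05], [0, 0, 0]],
  ],
)

```text
time_s: 10.65
position: [0.5973, -0.0023, 0.2186]
tcp_rot: [1.577, -2.716, -0.0]
ft_force: [0.9, -0.5, -0.5]
finger_gap: 0.005
gripper_force: 0.0
```

Emit:
move_arm(
  increments=[
    [1, [0, 0, 0.01], [0, 0, 0]],
  ],
)

```text
time_s: 10.73
position: [0.5974, -0.0024, 0.2186]
tcp_rot: [1.577, -2.716, -0.0]
ft_force: [-0.6, -0.9, -0.8]
finger_gap: 0.001
gripper_force: 0.0
```

Emit:
move_arm(
  increments=[
    [1, [0, 0, 0.01], [0, 0, 0]],
  ],
)

```text
time_s: 10.82
position: [0.5973, -0.0024, 0.2185]
tcp_rot: [1.577, -2.716, -0.0]
ft_force: [0.4, -0.4, 0.5]
finger_gap: 0.001
gripper_force: 0.0
```

Emit:
move_arm(
  increments=[
    [1, [0, 0, 0.01], [0, 0, 0]],
  ],
)

```text
time_s: 10.9
position: [0.5974, -0.0023, 0.2185]
tcp_rot: [1.577, -2.716, -0.0]
ft_force: [-0.6, 0.4, 0.1]
finger_gap: 0.005
gripper_force: 0.0
```

Emit:
move_arm(
  increments=[
    [1, [0, 0, 0.01], [0, 0, 0]],
  ],
)

```text
time_s: 10.98
position: [0.5974, -0.0024, 0.2185]
tcp_rot: [1.577, -2.716, -0.0]
ft_force: [-0.1, 0.9, 0.4]
finger_gap: 0.001
gripper_force: 0.0
```

Emit:
move_arm(
  increments=[
    [1, [0, 0, 0.01], [0, 0, 0]],
  ],
)

```text
time_s: 11.07
position: [0.5974, -0.0023, 0.2185]
tcp_rot: [1.577, -2.716, -0.0]
ft_force: [-0.1, 0.4, -0.5]
finger_gap: 0.003
gripper_force: 0.2
```

Emit:
move_arm(
  increments=[
    [1, [0, 0, 0.01], [0, 0, 0]],
  ],
)

```text
time_s: 11.15
position: [0.5974, -0.0024, 0.2185]
tcp_rot: [1.577, -2.717, 0.0]
ft_force: [-0.6, 0.5, -0.1]
finger_gap: -0.001
gripper_force: 0.4
```

`gripper_force` turns out to be a cleaner signal, reading 1.9 while the rod slides. I'll continue the ramp.

Emit:
move_arm(
  increments=[
    [1, [0, 0, 0.02], [0, 0, 0]],
  ],
)

```text
time_s: 11.23
position: [0.5974, -0.0023, 0.2184]
tcp_rot: [1.578, -2.717, 0.0]
ft_force: [-1.2, 0.4, 2.9]
finger_gap: -0.003
gripper_force: 1.4
```

Emit:
move_arm(
  increments=[
    [1, [0, 0, 0.02], [0, 0, 0]],
  ],
)

```text
time_s: 11.32
position: [0.5974, -0.0023, 0.2184]
tcp_rot: [1.578, -2.717, 0.0]
ft_force: [-2.0, 0.5, 3.7]
finger_gap: 0.002
gripper_force: 1.8
```

Emit:
move_arm(
  increments=[
    [1, [0, 0, 0.02], [0, 0, 0]],
  ],
)

```text
time_s: 11.4
position: [0.5974, -0.0024, 0.2183]
tcp_rot: [-1.578, 2.717, -0.0]
ft_force: [-1.5, 0.2, 3.5]
finger_gap: 0.002
gripper_force: 1.8
```

Emit:
move_arm(
  increments=[
    [1, [0, 0, 0.02], [0, 0, 0]],
  ],
)

```text
time_s: 11.48
position: [0.5975, -0.0024, 0.218]
tcp_rot: [-1.578, 2.717, -0.0]
ft_force: [-0.8, -0.9, 4.3]
finger_gap: -0.002
gripper_force: 1.8
```

Emit:
move_arm(
  increments=[
    [1, [0, 0, 0.02], [0, 0, 0]],
  ],
)

```text
time_s: 11.57
position: [0.5974, -0.0024, 0.2178]
tcp_rot: [-1.578, 2.717, -0.0]
ft_force: [-2.3, -0.1, 3.0]
finger_gap: -0.003
gripper_force: 1.8
```

Emit:
move_arm(
  increments=[
    [1, [0, 0, 0.03], [0, 0, 0]],
    [1, [0, 0, 0.03], [0, 0, 0]],
  ],
)

```text
time_s: 11.73
position: [0.5974, -0.0023, 0.217]
tcp_rot: [1.578, -2.717, 0.0]
ft_force: [-1.3, -0.0, 4.3]
finger_gap: 0.0
gripper_force: 1.8
```

Emit:
move_arm(
  increments=[
    [1, [0, 0, 0.04], [0, 0, 0]],
    [1, [0, 0, 0.03], [0, 0, 0]],
  ],
)

```text
time_s: 11.9
position: [0.5974, -0.0023, 0.2162]
tcp_rot: [1.578, -2.717, 0.0]
ft_force: [-1.3, 0.1, 3.6]
finger_gap: -0.003
gripper_force: 1.8
```

Emit:
move_arm(
  increments=[
    [1, [0, 0, 0.04], [0, 0, 0]],
    [1, [0, 0, 0.03], [0, 0, 0]],
  ],
)

```text
time_s: 12.07
position: [0.5974, -0.0023, 0.2154]
tcp_rot: [1.577, -2.717, -0.0]
ft_force: [-1.3, 0.0, 3.7]
finger_gap: -0.004
gripper_force: 1.8
```

Emit:
move_arm(
  increments=[
    [1, [0, 0, 0.04], [0, 0, 0]],
    [1, [0, 0, 0.03], [0, 0, 0]],
  ],
)

```text
time_s: 12.23
position: [0.5974, -0.0023, 0.2147]
tcp_rot: [1.578, -2.717, 0.0]
ft_force: [-2.0, -1.4, 4.0]
finger_gap: 0.001
gripper_force: 1.8
```

Emit:
move_arm(
  increments=[
    [1, [0, 0, 0.04], [0, 0, 0]],
    [1, [0, 0, 0.03], [0, 0, 0]],
  ],
)

```text
time_s: 12.4
position: [0.5975, -0.0023, 0.2141]
tcp_rot: [1.578, -2.717, 0.0]
ft_force: [-1.4, 0.7, 3.7]
finger_gap: 0.003
gripper_force: 1.8
```

Emit:
move_arm(
  increments=[
    [1, [0, 0, 0.04], [0, 0, 0]],
    [1, [0, 0, 0.03], [0, 0, 0]],
  ],
)

```text
time_s: 12.57
position: [0.5974, -0.0023, 0.2134]
tcp_rot: [1.578, -2.717, 0.0]
ft_force: [-2.6, -0.3, 3.2]
finger_gap: 0.003
gripper_force: 1.8
```

Emit:
move_arm(
  increments=[
    [1, [0, 0, 0.04], [0, 0, 0]],
    [1, [0, 0, 0.03], [0, 0, 0]],
  ],
)

```text
time_s: 12.73
position: [0.5974, -0.0024, 0.2127]
tcp_rot: [1.578, -2.717, 0.0]
ft_force: [-1.5, -1.0, 3.3]
finger_gap: -0.003
gripper_force: 1.8
```

Emit:
move_arm(
  increments=[
    [1, [0, 0, 0.04], [0, 0, 0]],
    [1, [0, 0, 0.03], [0, 0, 0]],
  ],
)

```text
time_s: 12.9
position: [0.5974, -0.0023, 0.2119]
tcp_rot: [1.578, -2.717, 0.0]
ft_force: [-1.2, 0.0, 3.9]
finger_gap: 0.001
gripper_force: 1.8
```

Emit:
move_arm(
  increments=[
    [1, [0, 0, 0.04], [0, 0, 0]],
    [1, [0, 0, 0.03], [0, 0, 0]],
  ],
)

```text
time_s: 13.07
position: [0.5974, -0.0023, 0.2112]
tcp_rot: [1.577, -2.717, 0.0]
ft_force: [-1.8, 1.0, 3.7]
finger_gap: 0.0
gripper_force: 1.8
```

Emit:
move_arm(
  increments=[
    [1, [0, 0, 0.04], [0, 0, 0]],
    [1, [0, 0, 0.03], [0, 0, 0]],
  ],
)

```text
time_s: 13.23
position: [0.5975, -0.0023, 0.2106]
tcp_rot: [1.578, -2.717, 0.0]
ft_force: [-2.1, -0.3, 3.7]
finger_gap: 0.002
gripper_force: 1.8
```

Emit:
move_arm(
  increments=[
    [1, [0, 0, 0.04], [0, 0, 0]],
    [1, [0, 0, 0.03], [0, 0, 0]],
  ],
)

```text
time_s: 13.4
position: [0.5975, -0.0023, 0.2098]
tcp_rot: [1.578, -2.717, 0.0]
ft_force: [-1.9, -1.4, 3.6]
finger_gap: -0.001
gripper_force: 1.8
```

Emit:
move_arm(
  increments=[
    [1, [0, 0, 0.04], [0, 0, 0]],
    [1, [0, 0, 0.03], [0, 0, 0]],
  ],
)

```text
time_s: 13.57
position: [0.5974, -0.0023, 0.2092]
tcp_rot: [1.578, -2.717, 0.0]
ft_force: [-1.4, -1.2, 3.6]
finger_gap: 0.001
gripper_force: 1.8
```

Emit:
move_arm(
  increments=[
    [1, [0, 0, 0.04], [0, 0, 0]],
    [1, [0, 0, 0.03], [0, 0, 0]],
  ],
)

```text
time_s: 13.73
position: [0.5974, -0.0023, 0.2084]
tcp_rot: [1.578, -2.717, 0.0]
ft_force: [-1.6, -0.8, 3.2]
finger_gap: 0.004
gripper_force: 1.8
```

Emit:
move_arm(
  increments=[
    [1, [0, 0, 0.04], [0, 0, 0]],
    [1, [0, 0, 0.03], [0, 0, 0]],
  ],
)

```text
time_s: 13.9
position: [0.5974, -0.0023, 0.2078]
tcp_rot: [1.578, -2.717, 0.0]
ft_force: [-2.4, 0.1, 3.9]
finger_gap: 0.001
gripper_force: 1.8
```

Emit:
move_arm(
  increments=[
    [1, [0, 0, 0.04], [0, 0, 0]],
    [1, [0, 0, 0.03], [0, 0, 0]],
  ],
)

```text
time_s: 14.07
position: [0.5974, -0.0023, 0.2071]
tcp_rot: [1.578, -2.717, 0.0]
ft_force: [-2.2, -1.5, 4.3]
finger_gap: -0.003
gripper_force: 1.8
```

Emit:
move_arm(
  increments=[
    [1, [0, 0, 0.04], [0, 0, 0]],
    [1, [0, 0, 0.03], [0, 0, 0]],
  ],
)

```text
time_s: 14.23
position: [0.5974, -0.0023, 0.2063]
tcp_rot: [1.578, -2.717, 0.0]
ft_force: [-2.5, 0.7, 3.6]
finger_gap: -0.001
gripper_force: 1.8
```

Emit:
move_arm(
  increments=[
    [1, [0, 0, 0.04], [0, 0, 0]],
    [1, [0, 0, 0.03], [0, 0, 0]],
  ],
)

```text
time_s: 14.4
position: [0.5974, -0.0023, 0.2056]
tcp_rot: [1.578, -2.717, 0.0]
ft_force: [-1.5, -0.4, 3.4]
finger_gap: 0.001
gripper_force: 1.8
```

Emit:
move_arm(
  increments=[
    [1, [0, 0, 0.04], [0, 0, 0]],
    [1, [0, 0, 0.03], [0, 0, 0]],
  ],
)

```text
time_s: 14.57
position: [0.5974, -0.0023, 0.2049]
tcp_rot: [1.578, -2.717, 0.0]
ft_force: [-2.7, -0.2, 4.5]
finger_gap: -0.003
gripper_force: 2.0
```

Emit:
move_arm(
  increments=[
    [1, [0, 0, 0.02], [0, 0, 0]],
    [1, [0, 0, 0], [0, 0, 0]],
  ],
)

```text
time_s: 14.73
position: [0.5975, -0.0023, 0.2048]
tcp_rot: [1.578, -2.717, 0.0]
ft_force: [-2.4, -0.4, 3.1]
finger_gap: -0.001
gripper_force: 1.9
```

Emit:
move_arm(
  increments=[
    [1, [0, 0, 0.02], [0, 0, 0]],
  ],
)

```text
time_s: 14.82
position: [0.5975, -0.0023, 0.2047]
tcp_rot: [1.578, -2.717, 0.0]
ft_force: [-3.1, -0.0, 5.6]
finger_gap: -0.001
gripper_force: 2.6
```

Emit:
move_arm(
  increments=[
    [1, [0, 0, 0.02], [0, 0, 0]],
  ],
)

```text
time_s: 14.9
position: [0.5975, -0.0023, 0.2046]
tcp_rot: [-1.578, 2.717, -0.0]
ft_force: [-2.2, -0.3, 5.6]
finger_gap: -0.001
gripper_force: 2.9
```

The foot has met the rim: total force is about 6 N, so bearing is about 2–2.5 N. Now I lift off, go around to the outer side of the ball and descend.

Emit:
move_arm(
  increments=[
    [1, [0, 0, -1], [0, 0, 0]],
    [1, [0, 0, -3.5], [0, 0, 0]],
    [1, [0, 0, -3.5], [0, 0, 0]],
    [1, [0, 0, -2.5], [0, 0, 0]],
    [1, [2.8, -2.9, 0], [0, 0, 0]],
    [1, [2.8, -2.9, 0], [0, 0, 0]],
    [1, [2.8, -2.9, 0], [0, 0, 0]],
    [1, [0, 0, 0], [0, 0, 0]],
  ],
)

```text
time_s: 15.57
position: [0.6336, -0.1254, 0.3094]
tcp_rot: [1.571, -2.72, 0.008]
ft_force: [-0.3, 0.5, 0.2]
finger_gap: -0.001
gripper_force: 0.0
```

```bash
python3 - <<'E'
from h import *
look()
push(np.linspace(0.0,1.50,20),np.linspace(1.05,0.0,20),-.0265)
E
```

```text
tcp [ 0.6336 -0.1254  0.3094] [ 1.571 -2.72   0.008] F [-0.3  0.5  0.2] j6 -2.918398780238087
red [293.0, 179.0] [21, 21, 357] [ 0.5993 -0.0997  0.185 ] r 0.0786 theta -0.004
side [([274.4, 224.8], 39, [0.601, -0.103, 0.185])]
top [([278.8, 180.4], 49, [0.598, -0.102, 0.185])]
[ 0.6314 -0.1184  0.3092] yaw 1.051
[[1, [0.5, 1.0, 0], [0, 0, np.float64(0.0)]], [1, [0.5, 0.6, 0], [0, 0, np.float64(0.06)]], [1, [0.4, 0.6, 0], [0, 0, np.float64(0.05)]], [1, [0.4, 0.6, 0], [0, 0, np.float64(0.06)]], [1, [0.4, 0.6, 0], [0, 0, np.float64(0.05)]], [1, [0.4, 0.6, 0], [0, 0, np.float64(0.06)]], [1, [0.4, 0.6, 0], [0, 0, np.float64(0.05)]], [1, [0.4, 0.6, 0], [0, 0, np.float64(0.06)]]]
[[1, [0.3, 0.6, 0], [0, 0, np.float64(0.05)]], [1, [0.4, 0.7, 0], [0, 0, np.float64(0.06)]], [1, [0.3, 0.6, 0], [0, 0, np.float64(0.05)]], [1, [0.3, 0.6, 0], [0, 0, np.float64(0.06)]], [1, [0.3, 0.7, 0], [0, 0, np.float64(0.05)]], [1, [0.3, 0.6, 0], [0, 0, np.float64(0.06)]], [1, [0.2, 0.7, 0], [0, 0, np.float64(0.05)]], [1, [0.3, 0.6, 0], [0, 0, np.float64(0.06)]]]
[[1, [0.2, 0.7, 0], [0, 0, np.float64(0.06)]], [1, [0.3, 0.6, 0], [0, 0, np.float64(0.05)]], [1, [0.2, 0.7, 0], [0, 0, np.float64(0.06)]], [1, [0.2, 0.6, 0], [0, 0, np.float64(0.05)]]]
```

Emit:
move_arm(
  increments=[
    [1, [0, 0, 4.1], [0, 0, 0]],
    [1, [0, 0, 4.1], [0, 0, 0]],
    [1, [0, 0, 4.1], [0, 0, 0]],
    [1, [0, 0, 4.1], [0, 0, 0]],
    [1, [0, 0, 0], [0, 0, 0]],
    [1, [0, 0, 0], [0, 0, 0]],
    [1, [0.5, 1.0, 0], [0, 0, 0]],
    [1, [0.5, 0.6, 0], [0, 0, 0.06]],
  ],
)

```text
time_s: 16.38
position: [0.6147, -0.1187, 0.1491]
tcp_rot: [-1.496, 2.758, -0.005]
ft_force: [-0.3, 0.0, 0.4]
finger_gap: -0.002
gripper_force: 0.0
```

Emit:
move_arm(
  increments=[
    [1, [0.4, 0.6, 0], [0, 0, 0.05]],
    [1, [0.4, 0.6, 0], [0, 0, 0.06]],
    [1, [0.4, 0.6, 0], [0, 0, 0.05]],
    [1, [0.4, 0.6, 0], [0, 0, 0.06]],
    [1, [0.4, 0.6, 0], [0, 0, 0.05]],
    [1, [0.4, 0.6, 0], [0, 0, 0.06]],
  ],
)

```text
time_s: 16.88
position: [0.5729, -0.1156, 0.1501]
tcp_rot: [-1.017, 2.967, -0.011]
ft_force: [0.6, -5.2, -1.2]
finger_gap: -0.003
gripper_force: 2.1
```

```bash
python3 - <<'E'
from h import *
look()
push(np.linspace(0.6,1.50,12),np.linspace(0.68,0.0,12),-.0265)
E
```

```text
tcp [ 0.5729 -0.1156  0.1501] [-1.017  2.967 -0.011] F [ 0.6 -5.2 -1.2] j6 -2.5461809434160387
red [292.0, 258.4] [26, 39, 635] [ 0.5658 -0.0919  0.185 ] r 0.0775 theta 0.44
side []
top []
[ 0.5723 -0.1148  0.1495] yaw 0.664
[[1, [0.2, 0.6, 0], [0, 0, np.float64(-0.02)]], [1, [0.3, 0.7, 0], [0, 0, np.float64(0.07)]], [1, [0.3, 0.6, 0], [0, 0, np.float64(0.06)]], [1, [0.4, 0.7, 0], [0, 0, np.float64(0.06)]], [1, [0.3, 0.7, 0], [0, 0, np.float64(0.06)]], [1, [0.2, 0.6, 0], [0, 0, np.float64(0.06)]], [1, [0.3, 0.7, 0], [0, 0, np.float64(0.06)]], [1, [0.3, 0.7, 0], [0, 0, np.float64(0.07)]]]
[[1, [0.2, 0.7, 0], [0, 0, np.float64(0.06)]], [1, [0.3, 0.6, 0], [0, 0, np.float64(0.06)]], [1, [0.2, 0.7, 0], [0, 0, np.float64(0.06)]], [1, [0.2, 0.7, 0], [0, 0, np.float64(0.06)]]]
```

Emit:
move_arm(
  increments=[
    [1, [0.2, 0.6, 0], [0, 0, 0]],
    [1, [0.3, 0.7, 0], [0, 0, 0.06]],
    [1, [0.3, 0.6, 0], [0, 0, 0.06]],
    [1, [0.4, 0.7, 0], [0, 0, 0.06]],
    [1, [0.3, 0.7, 0], [0, 0, 0.06]],
    [1, [0.2, 0.6, 0], [0, 0, 0.06]],
  ],
)

```text
time_s: 17.53
position: [0.5357, -0.0915, 0.1483]
tcp_rot: [-0.564, 3.089, -0.007]
ft_force: [-6.1, -7.0, 9.8]
finger_gap: 0.001
gripper_force: 5.6
```

```bash
python3 - <<'E'
from h import *
look()
push(np.linspace(1.10,1.53,7),np.linspace(0.3,0.0,7),-.0265)
E
```

```text
tcp [ 0.5357 -0.0915  0.1483] [-0.564  3.089 -0.007] F [-6.1 -7.   9.8] j6 -2.225075109912821
red [292.7, 256.9] [31, 41, 748] [ 0.5337 -0.0675  0.185 ] r 0.0787 theta 0.962
side []
top []
[ 0.5358 -0.0904  0.1481] yaw 0.364
[[1, [0.3, 0.6, 0], [0, 0, np.float64(0.06)]], [1, [0.2, 0.6, 0], [0, 0, np.float64(0.05)]], [1, [0.2, 0.6, 0], [0, 0, np.float64(0.05)]], [1, [0.2, 0.6, 0], [0, 0, np.float64(0.05)]], [1, [0.2, 0.6, 0], [0, 0, np.float64(0.05)]], [1, [0.2, 0.6, 0], [0, 0, np.float64(0.05)]], [1, [0.1, 0.6, 0], [0, 0, np.float64(0.05)]]]
```

The force has an upward component, so the tips are bearing on the ball's upper half. I back off a little, lower 9 mm and continue.

Emit:
move_arm(
  increments=[
    [1, [0, -0.6, 0], [0, 0, 0]],
    [1, [0, 0, 0.5], [0, 0, 0]],
    [1, [0, 0, 0.4], [0, 0, 0]],
    [1, [0, 0.6, 0], [0, 0, 0]],
    [1, [0.3, 0.6, 0], [0, 0, 0.06]],
  ],
)

```text
time_s: 18.1
position: [0.5302, -0.0854, 0.136]
tcp_rot: [0.473, -3.106, 0.001]
ft_force: [1.3, -2.3, 0.5]
finger_gap: -0.0
gripper_force: 1.0
```

```bash
python3 - <<'E'
from h import *
look()
push(np.linspace(1.18,1.53,6),np.linspace(0.25,0.0,6),-.0265)
E
```

```text
tcp [ 0.5302 -0.0854  0.136 ] [ 4.730e-01 -3.106e+00  1.000e-03] F [ 1.3 -2.3  0.5] j6 -2.161015547501717
red [303.5, 263.6] [41, 40, 1204] [ 0.5255 -0.0585  0.185 ] r 0.081 theta 1.112
side []
top []
[ 0.5293 -0.0845  0.1361] yaw 0.304
[[1, [0.1, 0.5, 0], [0, 0, np.float64(0.05)]], [1, [0.2, 0.6, 0], [0, 0, np.float64(0.05)]], [1, [0.2, 0.6, 0], [0, 0, np.float64(0.05)]], [1, [0.2, 0.6, 0], [0, 0, np.float64(0.05)]], [1, [0.1, 0.6, 0], [0, 0, np.float64(0.05)]], [1, [0.2, 0.5, 0], [0, 0, np.float64(0.05)]]]
```

Emit:
move_arm(
  increments=[
    [1, [0.1, 0.6, 0], [0, 0, 0.05]],
    [1, [0.2, 0.6, 0], [0, 0, 0.05]],
    [1, [0.2, 0.6, 0], [0, 0, 0.05]],
    [1, [0.2, 0.6, 0], [0, 0, 0.05]],
  ],
)

```text
time_s: 18.58
position: [0.517, -0.064, 0.1363]
tcp_rot: [0.16, -3.136, 0.002]
ft_force: [-1.5, -3.7, 0.4]
finger_gap: 0.002
gripper_force: 1.9
```

```bash
python3 - <<'E'
from h import *
look()
push(np.linspace(1.46,1.54,2),np.linspace(0.05,0.0,2),-.0265)
E
```

```text
tcp [ 0.517  -0.064   0.1363] [ 1.600e-01 -3.136e+00  2.000e-03] F [-1.5 -3.7  0.4] j6 -1.9265165425334265
red [303.3, 263.4] [42, 40, 1206] [ 0.5176 -0.0368  0.185 ] r 0.0813 theta 1.397
side []
top []
[ 0.5174 -0.0631  0.1363] yaw 0.105
[[1, [0.1, 0.5, 0], [0, 0, np.float64(0.06)]], [1, [0.2, 0.7, 0], [0, 0, np.float64(0.05)]]]
```

Emit:
move_arm(
  increments=[
    [1, [0.1, 0.5, 0], [0, 0, 0.05]],
    [1, [0, 0.4, 0], [0, 0, 0.05]],
    [1, [0, 0, 0], [0, 0, 0]],
  ],
)

```text
time_s: 18.98
position: [0.5154, -0.0546, 0.1362]
tcp_rot: [0.005, -3.14, 0.0]
ft_force: [-1.7, -2.6, 0.6]
finger_gap: -0.0
gripper_force: 0.9
```

```bash
python3 -c "
from h import *
look()"
```

```text
tcp [ 0.5154 -0.0546  0.1362] [ 0.005 -3.14   0.   ] F [-1.7 -2.6  0.6] j6 -1.8122126989111964
red [303.5, 261.3] [43, 44, 1393] [ 0.5173 -0.0277  0.185 ] r 0.0803 theta 1.51
side []
top []
```

Locked at about 1.5 rad. Now I retreat clear and check.

Emit:
move_arm(
  increments=[
    [1, [0, -1.0, 0], [0, 0, 0]],
    [1, [0, -1.0, 0], [0, 0, 0]],
    [1, [0, 0, -4], [0, 0, 0]],
    [1, [0, 0, -4], [0, 0, 0]],
    [1, [0, 0, -4], [0, 0, 0]],
    [1, [0, 0, -4], [0, 0, 0]],
    [1, [0, -4, 0], [0, 0, 0]],
    [1, [0, -4, 0], [0, 0, 0]],
  ],
)

```text
time_s: 19.8
position: [0.5185, -0.1559, 0.3004]
tcp_rot: [-0.011, 3.134, -0.004]
ft_force: [0.9, -0.9, -0.4]
finger_gap: 0.002
gripper_force: 0.0
```

Emit:
move_arm(
  increments=[
    [1, [0, -4, 0], [0, 0, 0]],
    [1, [0, -4, 0], [0, 0, 0]],
    [1, [0, -4, 0], [0, 0, 0]],
    [1, [0, 0, 0], [0, 0, 0]],
    [1, [0, 0, 0], [0, 0, 0]],
  ],
)

```text
time_s: 20.22
position: [0.516, -0.2778, 0.296]
tcp_rot: [-0.002, -3.142, 0.0]
ft_force: [-0.0, -0.1, -0.8]
finger_gap: -0.004
gripper_force: 0.0
```

```bash
python3 - <<'E'
from h import *
look()
I={n:eyes.get_image(n) for n in("side","top")}
print([blobs(I[n],(18,110,80),(34,255,255),{"side":(225,140,310,255),"top":(230,160,275,225)}[n])[1] for n in I])
o=np.hstack([cv2.resize(I["side"][135:255,225:320],(396,500),interpolation=cv2.INTER_CUBIC),cv2.resize(I["top"][155:225,205:270],(395,500),interpolation=cv2.INTER_CUBIC)])
cv2.imwrite("pics/end.png",o[:,:,::-1])
E
```

```text
tcp [ 0.516  -0.2778  0.296 ] [-2.000e-03 -3.142e+00  0.000e+00] F [-0.  -0.1 -0.8] j6 -2.1812133249375685
red [483.3, 181.1] [23, 20, 326] [ 0.5186 -0.026   0.185 ] r 0.079 theta 1.53
side []
top [([256.7, 206.2], 38, [0.518, -0.031, 0.185])]
[[([269.9, 188.5], [266, 185, 9, 8, 52])], [([247.9, 179.1], [245, 176, 7, 7, 38])]]
```

View pics/end.png

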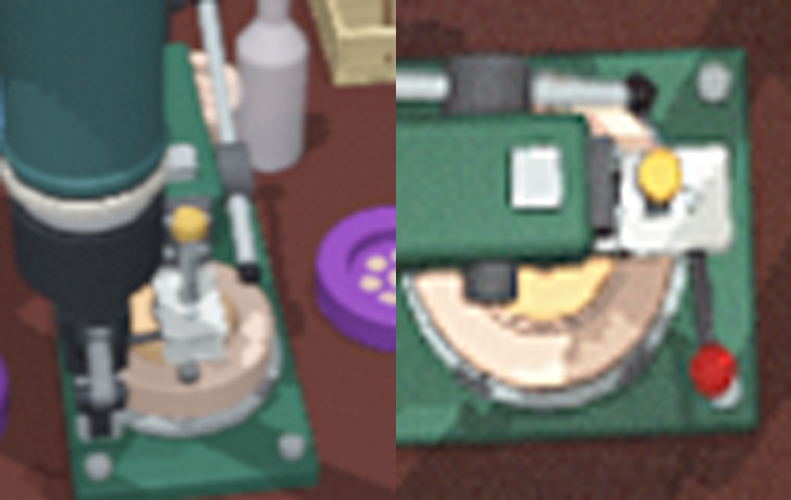

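The final view shows the lever back at its locked angle, with the ball at top-view pixel (256.7,206.2) against (257.0,206.1) at the start. The knob is lower (side row 188.5 against 180.0), the mould looks undisturbed and the arm is clear.

```bash
python3 -c "
from plant import job
print(job.sign_off())"
```

```text
the job is handed in; nothing more can be done
None
```

The job is handed in: I opened the lever, lowered the rod about 33 mm until its foot met the rim at roughly 2–2.5 N, and locked the lever again at about 1.5 rad. Foot contact was read from force before locking, and could not be seen directly afterwards.

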